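# Stroke the featherboard's feathers

### The arm

A 6-joint arm with a two-finger parallel gripper is mounted at the origin on the work surface. World frame = base frame: x ahead of the robot, y to its left, z up, the work surface at z = 0. Lengths are in m, angles in rad, forces in N, time in s.
With the tool pointing down it reaches from about 0.35 to 0.975 m from the base axis. Payload 4.9 kg.
Tool frame: the origin (TCP) lies midway between the tips of the shut fingers; the grasp point (between the pads) lies ctrl.tcp_to_grasp behind it (ctrl.tcp_to_grasp is the distance from the TCP to the grasp point, in m); z points along the fingers, y is the direction in which the jaws open and shut (so a half turn about z gives the same grasp; the last joint's range is limited). The gripper opens to 85 mm and grips with 20 to 120 N. Pads are 22 mm wide; open, the fingers measure 114 mm over their backs; the gripper's body (76 mm by 85 mm) begins 54 mm behind the grasp point. The pads swing forward as they close: fully open they stand 13 mm farther back than shut.
Start: joints at [-1.4, 0.053, 1.613, -0, 1.476, -0.119], TCP at [0.179, -0.599, 0.231] pointing down, gripper open.
Joint ranges: [-3.01, 3.01], [-1.01, 2.22], [0.06, 2.58], [-1.02, 4.17], [0.09, 2.62], [-3.14, 3.14]. Speed limits (rad/s): [2.57, 2.57, 3.14, 3.14, 3.14, 3.14].

### API

Orientations are given as a rotation vector (axis times angle).
In Python, from station import ctrl, get_image, calibration, finish_job, models gives the robot as it stands.
- The arm moves only by the shell command python3 -m creep 'ROWS' [FORCE]. ROWS is JSON, a list of rows, each a list of 7 numbers: the opening, from 0 (shut) to 1 (fully open), then the shift along the tool's x, y, z in m, then the turn, a rotation vector about the tool's x, y, z in degrees. A call has 1 to 20 rows; each row shifts and turns the commanded pose from where the row before left it, along the tool's axes as they then stand; what a row does not reach is not made up. A row lasts 1/10 s, in which the tool goes at most 50 mm and 8.59 degrees, less where a joint would pass 70% of its speed; a pose out of reach is approached as far as the arm can. A call with a gripper value outside its range is refused whole. The fingers move at their own pace and stop on an object; FORCE is the grip in N (left out, the last holds). Time passes only in rows, so rows that do not move let the fingers close. It gives the time, the measured TCP pose, the force and the opening at its end, in the units of the state.
- ctrl.get_obs(): the state, without advancing time (a new reading comes with each control period).
- get_image(name): name is "scene" or "side" or "wrist"; returns the picture (480x640x3 uint8, red, green, blue); there is no depth.
- calibration(name): a dict with "mtx" (3x3 intrinsics, pixels), "R" (3x3) and "t" (3): a world point X has camera coordinates R X + t. Camera axes: x right, y down, z forward; pixel columns grow to the right and rows downward; lengths in m; the calibration is good to about 2 mm. A picture is of the moment at which its call begins: read the wrist's pose just before it. calibration takes no time and is no camera call; for the wrist camera it gives the pose at the moment of the call.
- finish_job(): hands the job in, once; it reports no verdict.
Trained networks look in the newest picture that a camera, given by its name, has taken for a name from the list of things; names that differ only in an ending like _2 or _b are one class to them, and where a whole thing is asked for, a point or a joint stands for the part that bears it (a point fixed in the world has none). Each returns a list of dicts, best first, with "conf" (0 to 1); they miss things now and then, are a little off and sometimes report something else, mostly with a low value. They report only what shows in the picture. A call takes as long as a camera call.
- models.search_frame(camera, name): "extent" ([left, top, right, bottom] in pixels, round what is visible of it).
The state is a dict: "t": time; "q": joint angles; "dq": joint speeds; "effort": joint torques, N m; "tool_pos": TCP position; "tool_rot": TCP orientation; "contact_force": force on the tool from outside, world axes, zero at the start; "wrist_torque": the same for the moment, N m; "opening": finger opening in m.
Only numpy, scipy, OpenCV 4.12 (cv2) and the standard library are available. Lean on these libraries where they do the work, as an engineer would, in place of code of your own. Each camera call takes 0.05 s, during which the arm holds its last target. There are 200 camera calls.

### The job

Check the featherboard's spring: with the fingertips, stroke lightly along the tips of its six feathers in the direction in which they lean, from the first to the last (they lean away from the first), so that every feather in turn is visibly bent a little and springs back. Be gentle: do not force a feather far over, do not shift or lift the featherboard, and leave the other things on the bench where they are. Finish with the hand clear.

Things in the scene. Friction and masses are not known exactly. Their poses are not given: they have to be found in the camera images.
- featherboard: featherboard: grey plastic body 90 x 225, 42 high, on a steel foot, two black knobs on top (66 high), six black springy feathers sticking out of one long side like a comb. Loose, about 2.2 kg. Origin on the bench under the middle of the line of feather tips; y runs along that line from feather 1 to 6, x from the tips into the body (its face is at x = 55 mm), z up
- tip1 (a point): foremost point of feather 1's tip, at its top edge, 36 above the bench; moves with it. Tips 1 to 6 stand at rest at x = 0, y = -70, -42, -14, 14, 42, 70 mm of the featherboard; bench in front of them (-x) is free for 60 mm. Feathers: upright bars 7 thick, 60 long, round ends, 10 to 36 above the bench, leaning 30 degrees to +y from body to tip
- tip6 (a point): the same point of feather 6, at the end towards which the feathers lean (y = +70 mm). A finger stroking along the tips towards +y bends each over by about 0.16 rad when its flank runs 6 mm inside the tip line, 0.3 rad at 12 mm, and slides past; stroking towards -y catches between the feathers
- feather1 (a joint): bend of feather 1 (numbered in the order of the stroke, along +y), rad: 0 at rest, growing as it is bent over further towards +y; springs back by itself, stiffness 0.7 N m/rad (about 2 N at the tip for 0.15 rad); it hardly bends the other way
- feather2 (a joint): bend of feather 2 (numbered in the order of the stroke, along +y), rad: 0 at rest, growing as it is bent over further towards +y; springs back by itself, stiffness 0.7 N m/rad (about 2 N at the tip for 0.15 rad); it hardly bends the other way
- feather3 (a joint): bend of feather 3 (numbered in the order of the stroke, along +y), rad: 0 at rest, growing as it is bent over further towards +y; springs back by itself, stiffness 0.7 N m/rad (about 2 N at the tip for 0.15 rad); it hardly bends the other way
- feather4 (a joint): bend of feather 4 (numbered in the order of the stroke, along +y), rad: 0 at rest, growing as it is bent over further towards +y; springs back by itself, stiffness 0.7 N m/rad (about 2 N at the tip for 0.15 rad); it hardly bends the other way
- feather5 (a joint): bend of feather 5 (numbered in the order of the stroke, along +y), rad: 0 at rest, growing as it is bent over further towards +y; springs back by itself, stiffness 0.7 N m/rad (about 2 N at the tip for 0.15 rad); it hardly bends the other way
- feather6 (a joint): bend of feather 6 (numbered in the order of the stroke, along +y), rad: 0 at rest, growing as it is bent over further towards +y; springs back by itself, stiffness 0.7 N m/rad (about 2 N at the tip for 0.15 rad); it hardly bends the other way
- screwdriver: screwdriver lying on the bench, orange handle, about 200 long; bystander, lies in front of the feathers, about 105 mm off the line of tips. Origin at the centre of its underside
- screw_jar: closed jar with steel cap, 56 across, 70 tall; bystander, stands beyond the starting end of the row. Origin at the centre of its underside
- wrench: steel wrench lying flat; bystander. Origin at the centre of its underside
- tape_measure: tape measure, yellow case 68 x 32 x 62 tall, standing beyond the finishing end of the row; bystander. Origin at the centre of its underside
- try_square: try square lying flat, wooden stock 30 x 110 x 18, steel blade 30 wide; bystander. Origin at the centre of its underside at the stock
- offcut: strip of wood 45 x 160 x 20 lying flat; bystander. Origin at the centre of its underside
- push_block: plywood sole 150 x 75 x 18 with a bar handle, 86 tall in all; bystander. Origin at the centre of its underside

How it is judged:
On the way, in this order (a step that is already met when the one before it is completed fails the run):
1. feather 1 is bent by the stroke (over 0.05 rad) before the next ones (value of joint feather1 above 0.05 rad and contact force between the fingers and featherboard above 0.1 N), for 0.04 s.
2. feather 2 is bent by the stroke (over 0.05 rad) before the next ones (value of joint feather2 above 0.05 rad and contact force between the fingers and featherboard above 0.1 N), for 0.04 s.
3. feather 3 is bent by the stroke (over 0.05 rad) before the next ones (value of joint feather3 above 0.05 rad and contact force between the fingers and featherboard above 0.1 N), for 0.04 s.
4. feather 4 is bent by the stroke (over 0.05 rad) before the next ones (value of joint feather4 above 0.05 rad and contact force between the fingers and featherboard above 0.1 N), for 0.04 s.
5. feather 5 is bent by the stroke (over 0.05 rad) before the next ones (value of joint feather5 above 0.05 rad and contact force between the fingers and featherboard above 0.1 N), for 0.04 s.
6. feather 6 is bent by the stroke (over 0.05 rad) before the next ones (value of joint feather6 above 0.05 rad and contact force between the fingers and featherboard above 0.1 N), for 0.04 s.
At the end, for the whole second after the job is handed in: all six feathers, bent one after the other from 1 to 6 (each over 0.05 rad, about 3 mm at the tip), have sprung back to within 0.03 rad; the featherboard is at rest within 15 mm of where it stood and the other things within 30 mm (value of joint each of feather1, feather2, feather3, feather4, feather5, feather6 below 0.03 rad and distance of featherboard from where it was at the start of the episode below 0.015 m and linear speed of featherboard below 0.02 m/s and distance of each of screwdriver, screw_jar, wrench, tape_measure, try_square, offcut, push_block from where it was at the start of the episode below 0.03 m); the robot touches nothing.
It fails at once if a feather is forced over by more than 0.5 rad (finger some 20 mm or more inside the tip line) (value of joint any of feather1, feather2, feather3, feather4, feather5, feather6 above 0.5 rad).
It fails at once if the featherboard is shifted by more than 15 mm, or lifted (distance of featherboard from where it was at the start of the episode above 0.015 m or height (world z) of featherboard above 0.01 m or angle between featherboard's own z axis and vertical above 0.1 rad).
It fails at once if the fingers push on the featherboard with more than 25 N (contact force between the fingers and featherboard above 25 N).
It fails at once if another thing is moved by more than 30 mm (distance of any of screwdriver, screw_jar, wrench, tape_measure, try_square, offcut, push_block from where it was at the start of the episode above 0.03 m).
It also fails if it takes over 40 s, if anything falls off the work surface, if the arm or the gripper's body presses on something with over 40 N, if the wrist force passes 120 N, or if a joint passes its speed limit or range.

## Working session

There is one attempt and no reset: what is moved stays moved. The work goes in short steps, Python scripts to look and compute and a shell command to move; the robot and the scene stay as the last step left them, time stands still between calls to the robot, and variables do not carry over. Pictures are saved under pics/ and viewed, about 8 in all and at most 12, crops included, and the job is handed in when it is done.

```bash
mkdir -p pics; python3 - <<'E'
from station import *
import cv2
o=ctrl.get_obs();print(o['t'],o['tool_pos'],o['tool_rot'],o['opening'],ctrl.tcp_to_grasp)
for c in ['scene','side']:
    im=get_image(c);cv2.imwrite(f'pics/{c}0.png',im[:,:,::-1])
    for n in ['featherboard','tip1','tip6','screw_jar','tape_measure','screwdriver']:
        r=models.search_frame(c,n);print(c,n,[(x['extent'],round(x['conf'],2)) for x in r[:2]])
E
```

```text
0.0 [ 0.17848242 -0.59831392  0.23002922] [-3.10658860e+00 -4.53287111e-01  8.51365104e-05] 0.08543891908004225 0.0187
scene featherboard [([268.3, 233.1, 408.3, 321.3], 0.76), ([290.2, 240.4, 303.3, 260.4], 0.31)]
scene tip1 [([361.3, 230.9, 372.0, 250.8], 0.68), ([286.8, 242.3, 303.4, 259.6], 0.64)]
scene tip6 [([361.3, 230.9, 372.0, 250.8], 0.68), ([286.8, 242.3, 303.4, 259.6], 0.64)]
scene screw_jar [([207.6, 231.9, 238.3, 270.0], 0.86)]
scene tape_measure [([420.8, 202.6, 448.2, 246.7], 0.57)]
scene screwdriver [([279.4, 201.6, 374.8, 218.0], 0.83), ([152.7, 205.9, 240.4, 250.4], 0.42)]
side featherboard [([298.7, 173.5, 353.2, 236.0], 0.69), ([197.1, 218.2, 317.4, 310.9], 0.62)]
side tip1 [([259.4, 278.0, 273.4, 310.3], 0.8), ([304.1, 239.6, 314.7, 268.9], 0.73)]
side tip6 [([259.4, 278.0, 273.4, 310.3], 0.8), ([304.1, 239.6, 314.7, 268.9], 0.73)]
side screw_jar [([343.2, 199.4, 369.8, 239.2], 0.56)]
side tape_measure [([199.7, 322.1, 252.1, 374.0], 0.88)]
side screwdriver [([305.7, 274.8, 384.2, 340.3], 0.72), ([120.5, 306.9, 198.7, 390.8], 0.63)]
```

View pics/scene0.png

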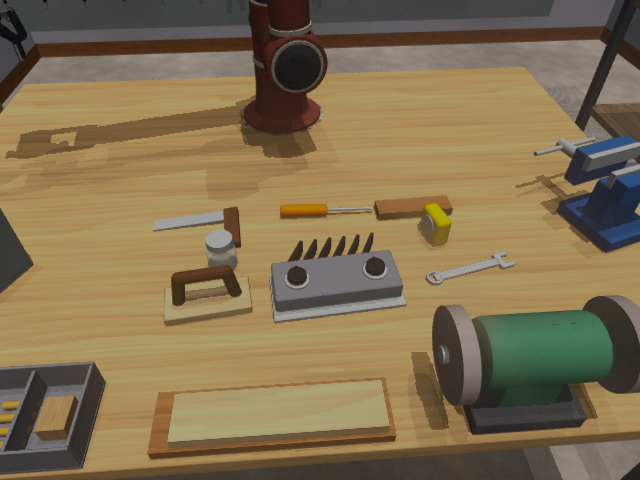

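View pics/side0.png

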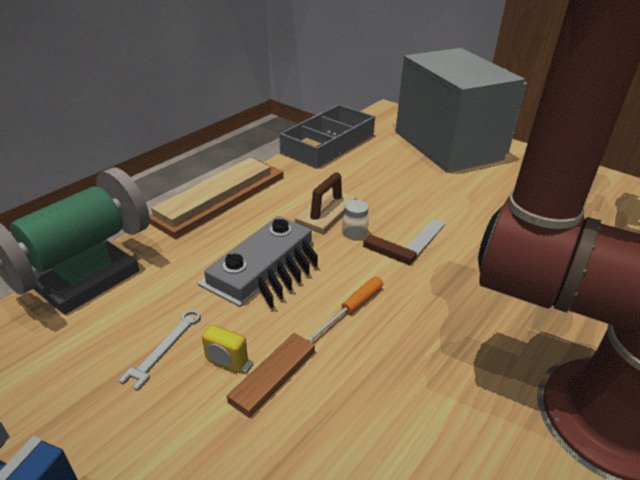

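Scene view: feathers point toward the robot, with feather 1 at the left near the jar (tip about 298,236) and feather 6 at about (372,234). They lean right. The side view shows feather 6 nearest the camera, near (268,305). I'll zoom in to get the tip pixels.

```bash
python3 - <<'E'
import cv2,numpy as np
a=cv2.imread('pics/scene0.png')[225:275,280:380];b=cv2.imread('pics/side0.png')[225:315,250:325]
a=cv2.resize(a,None,fx=6,fy=6,interpolation=cv2.INTER_CUBIC);b=cv2.resize(b,None,fx=6,fy=6,interpolation=cv2.INTER_CUBIC)
for im,(x0,y0) in((a,(280,225)),(b,(250,225))):
    for i in range(0,im.shape[1],60):cv2.line(im,(i,0),(i,6),(0,0,255),2);cv2.putText(im,str(x0+i//6),(i,18),0,.4,(0,0,255),1)
    for i in range(0,im.shape[0],60):cv2.line(im,(0,i),(6,i),(0,0,255),2);cv2.putText(im,str(y0+i//6),(8,i+4),0,.4,(0,0,255),1)
cv2.imwrite('pics/a.png',a);cv2.imwrite('pics/b.png',b)
E
```

```text
(no output)
```

View pics/a.png

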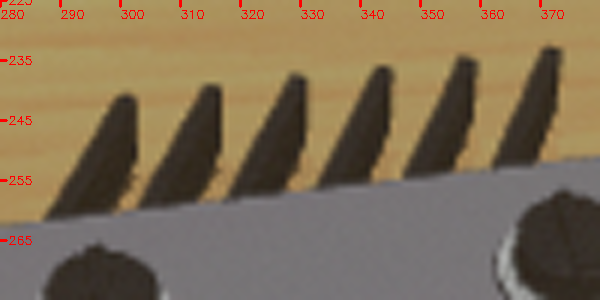

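View pics/b.png

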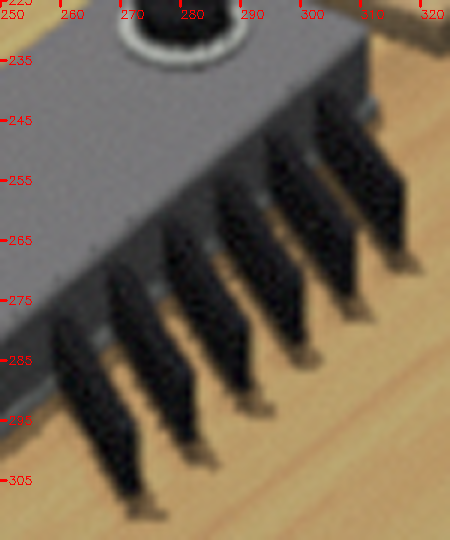

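Tip tops in the scene view run from (301,240.7) for feather 1 to (372,232.8) for feather 6. In the side view they run from (317,255) to (272.8,296.5).

```bash
cat > h.py <<'E'
from station import *
import cv2,numpy as np
def onz(c,p,z,cal=None):
    k=cal or calibration(c);R=np.array(k['R']);t=np.array(k['t'])
    d=R.T@np.linalg.solve(np.array(k['mtx']),[p[0],p[1],1]);o=-R.T@t
    return o+d*(z-o[2])/d[2]
def proj(c,X,cal=None):
    k=cal or calibration(c);v=np.array(k['mtx'])@(np.array(k['R'])@X+np.array(k['t']));return v[:2]/v[2]
E
python3 - <<'E'
from h import *
for c,ps in(('scene',[(301,240.7),(372,232.8)]),('side',[(317,255),(272.8,296.5)])):
    P=[onz(c,p,.036) for p in ps];d=P[1]-P[0];print(c,np.round(P,4),np.linalg.norm(d),np.degrees(np.arctan2(d[1],d[0])))
for c,n,p,z in [('scene','jar',(223,262),.0),('scene','tape',(435,245),0),('scene','tapetop',(432,207),.062),('side','tapebot',(225,365),0),('scene','sd',(305,212),.012),('scene','jartop',(219,240),.07),('scene','offcutcorner',(376,214),.02),('scene','offcut2',(451,211),.02)]: print(c,n,np.round(onz(c,p,z),3))
o=ctrl.get_obs();print(cv2.Rodrigues(o['tool_rot'])[0].round(3))
E
```

```text
scene [[0.5598 0.0272 0.036 ]
 [0.5481 0.1668 0.036 ]] 0.1400616002138306 94.79149135711558
side [[0.5592 0.0267 0.036 ]
 [0.5445 0.1677 0.036 ]] 0.1417634757317302 95.96503810896563
scene jar [ 0.57  -0.126  0.   ]
scene tape [0.555 0.296 0.   ]
scene tapetop [0.51  0.291 0.062]
side tapebot [0.521 0.308 0.   ]
scene sd [0.448 0.041 0.012]
scene jartop [ 0.582 -0.123  0.07 ]
scene offcutcorner [0.475 0.188 0.02 ]
scene offcut2 [0.477 0.347 0.02 ]
[[ 0.958  0.286  0.   ]
 [ 0.286 -0.958 -0.   ]
 [ 0.     0.    -1.   ]]
```

Both views agree: the tip line's centre is about (0.553, 0.097) and the stroke direction is about 95.3°. I'll shut the fingers, turn +11.3° about tool z so that tool x faces the body, and move to a spot in front of feather 1, high up.

```bash
python3 -m creep '[[0,0,0,0,0,0,5.65],[0,0,0,0,0,0,5.65],[0,0.0298,-0.0384,0,0,0,0],[0,0.0298,-0.0384,0,0,0,0],[0,0.0298,-0.0384,0,0,0,0],[0,0.0298,-0.0384,0,0,0,0],[0,0.0298,-0.0384,0,0,0,0],[0,0.0298,-0.0384,0,0,0,0],[0,0.0298,-0.0384,0,0,0,0],[0,0.0298,-0.0384,0,0,0,0],[0,0.0298,-0.0384,0,0,0,0],[0,0.0298,-0.0384,0,0,0,0],[0,0.0298,-0.0384,0,0,0,0],[0,0.0298,-0.0384,0,0,0,0],[0,0.0298,-0.0384,0,0,0,0],[0,0.0298,-0.0384,0,0,0,0],[0,0,0,0,0,0,0],[0,0,0,0,0,0,0]]' 20
cat >> h.py <<'E'
C=np.array([.553,.097]);A=np.radians(95.3);u=np.array([np.cos(A),np.sin(A)]);n=np.array([np.sin(A),-np.cos(A)])
def st():
    o=ctrl.get_obs();R=cv2.Rodrigues(o['tool_rot'])[0];d=o['tool_pos'][:2]-C
    print('t',o['t'],'local x,y mm',(1e3*np.array([d@n,d@u])).round(1),'z',round(o['tool_pos'][2],4),'yaw',np.degrees(np.arctan2(R[1,0],R[0,0])).round(2),'F',np.round(o['contact_force'],2),'open',round(o['opening'],4));return o,R
E
python3 - <<'E'
from h import *
st()
cal=calibration('wrist');im=get_image('wrist');cv2.imwrite('pics/w1.png',im[:,:,::-1])
for y in(-70,-42,-14,14,42,70):print(proj('wrist',np.r_[C+u*y/1e3,.036],cal).round(1))
E
```

```text
t: 2.5
tool_pos: [0.5445, -0.0241, 0.2312]
tool_rot: [3.138, 0.149, -0.001]
contact_force: [-1.2, 0.2, 0.2]
opening: 0.0002
t 2.5 local x,y mm [ -19.6 -119.8] z 0.2312 yaw 5.44 F [-1.2   0.15  0.17] open 0.0002
[259.7 181.3]
[228.5 181.3]
[197.4 181.2]
[166.2 181.1]
[135.  181.1]
[103.9 181. ]
```

View pics/w1.png

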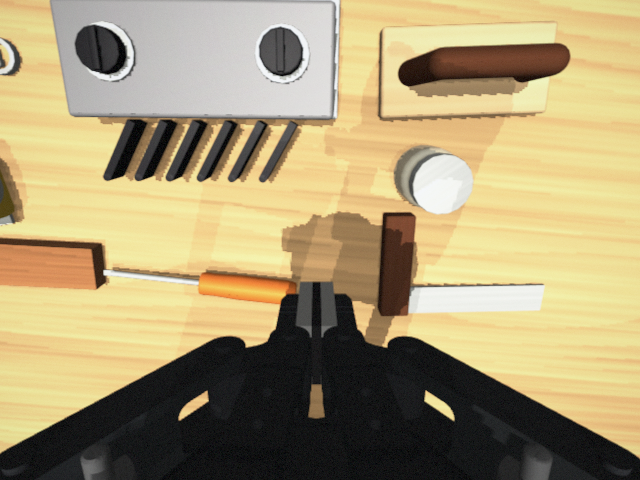

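The wrist view agrees with the estimate: predicted tips (260,181) to (104,181), seen at about (263,181) to (108,180), and the area below the fingers is free. Next I descend and move to about 7 mm inside the tip line, still short of feather 1.

```bash
python3 -m creep '[[0,0,0,0.0355,0,0,0],[0,0,0,0.0355,0,0,0],[0,0,0,0.0355,0,0,0],[0,0,0,0.0355,0,0,0],[0,0,0,0.0355,0,0,0],[0,0,0,0.0355,0,0,0],[0,0,0,0,0,0,0],[0,0.008,0,0,0,0,0],[0,0.0075,0,0,0,0,0],[0,0,0,0,0,0,0],[0,0,0,0,0,0,0]]'
python3 - <<'E'
from h import *
st()
im=get_image('wrist');cv2.imwrite('pics/w2.png',im[:,:,::-1])
cal=calibration('wrist')
for y in(-70,70):print(proj('wrist',np.r_[C+u*y/1e3,.036],cal).round(1))
E
```

```text
t: 3.65
tool_pos: [0.5616, -0.0239, 0.0204]
tool_rot: [3.137, 0.145, 0.005]
contact_force: [-0.4, 0.1, -0.1]
opening: -0.0
t 3.65 local x,y mm [  -2.6 -121.2] z 0.0204 yaw 5.31 F [-0.41  0.13 -0.15] open -0.0
[177.3 316.9]
[-197.7  317.1]
```

View pics/w2.png

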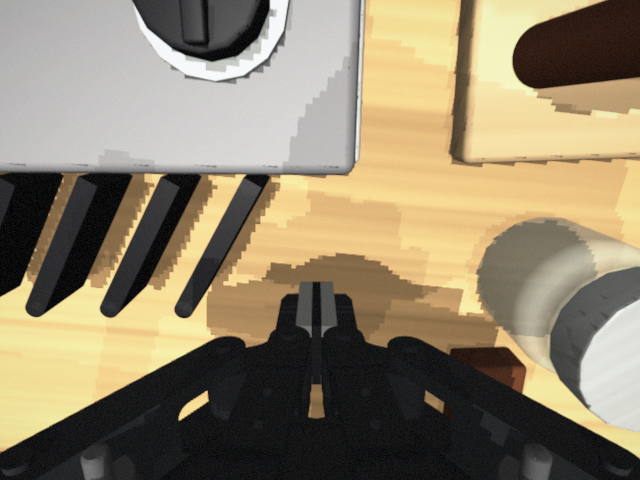

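```bash
python3 - <<'E'
from h import *
for x in(0,4,8,12):print(x,[proj('wrist',np.r_[C+n*x/1e3-u*.1212,z]).round(0).tolist() for z in(.0204,.036)])
E
```

```text
0 [[314.0, 298.0], [314.0, 317.0]]
4 [[314.0, 289.0], [314.0, 307.0]]
8 [[314.0, 280.0], [314.0, 297.0]]
12 [[314.0, 271.0], [314.0, 288.0]]
```

The fingertip's front edge (row 282) sits about 7 mm inside the tip line, which is what I wanted. I'll start the stroke at 50 mm/s.

```bash
python3 -m creep '[[0,0,-0.005,0,0,0,0],[0,0,-0.005,0,0,0,0],[0,0,-0.005,0,0,0,0],[0,0,-0.005,0,0,0,0],[0,0,-0.005,0,0,0,0],[0,0,-0.005,0,0,0,0],[0,0,-0.005,0,0,0,0],[0,0,-0.005,0,0,0,0],[0,0,-0.005,0,0,0,0]]'
python3 - <<'E'
from h import *
st()
im=get_image('wrist');cv2.imwrite('pics/w3.png',im[:,:,::-1])
E
```

```text
t: 4.6
tool_pos: [0.5553, 0.0214, 0.0182]
tool_rot: [3.138, 0.145, -0.001]
contact_force: [-0.8, -2.9, 0.2]
opening: 0.0
t 4.6 local x,y mm [ -4.7 -75.5] z 0.0182 yaw 5.31 F [-0.76 -2.91  0.17] open 0.0
```

View pics/w3.png

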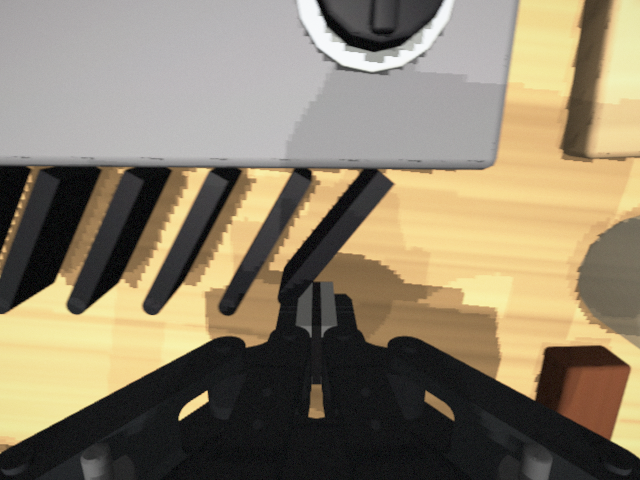

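Feather 1 (tip near 285,290) is clearly bent by the finger at about 3 N, and the others are at rest. Continuing.

```bash
python3 -m creep '[[0,0,-0.005,0,0,0,0],[0,0,-0.005,0,0,0,0],[0,0,-0.005,0,0,0,0],[0,0,-0.005,0,0,0,0],[0,0,-0.005,0,0,0,0],[0,0,-0.005,0,0,0,0],[0,0,-0.005,0,0,0,0],[0,0,-0.005,0,0,0,0],[0,0,-0.005,0,0,0,0],[0,0,-0.005,0,0,0,0]]'
python3 - <<'E'
from h import *
st()
im=get_image('wrist');cv2.imwrite('pics/w4.png',im[:,:,::-1])
E
```

```text
t: 5.65
tool_pos: [0.5505, 0.0714, 0.0181]
tool_rot: [3.138, 0.145, -0.001]
contact_force: [-2.1, -1.9, -0.4]
opening: -0.0001
t 5.65 local x,y mm [ -4.8 -25.3] z 0.0181 yaw 5.31 F [-2.07 -1.92 -0.37] open -0.0001
```

View pics/w4.png

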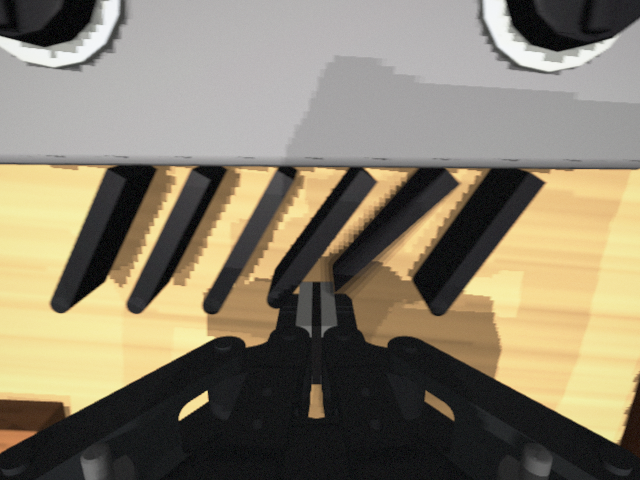

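Feather 1 has sprung back (tip near 438,310), feather 2 is just slipping free (around 335,275), and feather 3 is being bent (275,300). The depth is good, so I'll finish the stroke and then back out.

```bash
python3 -m creep '[[0,0,-0.005,0,0,0,0],[0,0,-0.005,0,0,0,0],[0,0,-0.005,0,0,0,0],[0,0,-0.005,0,0,0,0],[0,0,-0.005,0,0,0,0],[0,0,-0.005,0,0,0,0],[0,0,-0.005,0,0,0,0],[0,0,-0.005,0,0,0,0],[0,0,-0.005,0,0,0,0],[0,0,-0.005,0,0,0,0],[0,0,-0.005,0,0,0,0],[0,0,-0.005,0,0,0,0],[0,0,-0.005,0,0,0,0],[0,0,-0.005,0,0,0,0],[0,0,-0.005,0,0,0,0],[0,0,-0.005,0,0,0,0],[0,0,-0.005,0,0,0,0],[0,0,-0.005,0,0,0,0]]'
python3 - <<'E'
from h import *
st()
im=get_image('wrist');cv2.imwrite('pics/w5.png',im[:,:,::-1])
E
```

```text
t: 7.5
tool_pos: [0.543, 0.1611, 0.0184]
tool_rot: [-3.138, -0.145, -0.002]
contact_force: [0.5, -2.2, -0.3]
opening: 0.0002
t 7.5 local x,y mm [-4.  64.7] z 0.0184 yaw 5.3 F [ 0.51 -2.19 -0.32] open 0.0002
```

View pics/w5.png

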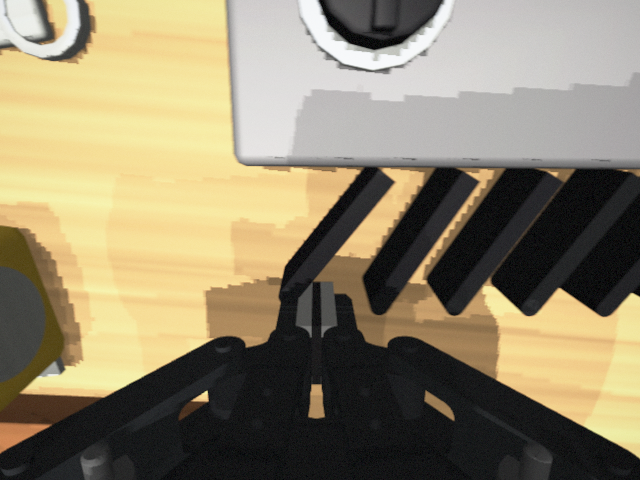

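Feather 6 (tip near 287,290) is well bent and the other five are back at rest. The tape measure is fairly close on the left, so after 10 mm more I'll back straight out from the row and rise.

```bash
python3 -m creep '[[0,0,-0.005,0,0,0,0],[0,0,-0.005,0,0,0,0],[0,-0.004,0,0,0,0,0],[0,-0.006,0,0,0,0,0],[0,-0.008,0,0,0,0,0],[0,-0.01,0,0,0,0,0],[0,0,0,0,0,0,0],[0,0,0,-0.02,0,0,0],[0,0,0,-0.035,0,0,0],[0,0,0,-0.035,0,0,0],[0,0,0,-0.035,0,0,0],[0,0,0,-0.035,0,0,0],[0,0,0,-0.03,0,0,0],[0,0,0,0,0,0,0],[0,0,0,0,0,0,0]]'
python3 - <<'E'
from h import *
st()
w=get_image('wrist');s=get_image('scene')
cv2.imwrite('pics/w6.png',np.hstack([cv2.resize(w,(400,300)),s[170:320,230:430].repeat(2,0).repeat(2,1)])[:,:,::-1])
d=cv2.absdiff(s[:,:,::-1],cv2.imread('pics/scene0.png'))
for nm,(a,b,c,e) in {'jar':(205,230,240,272),'tape':(418,200,450,248),'sd':(278,200,375,220),'board':(268,255,408,322)}.items():print(nm,d[b:e,a:c].mean().round(2))
for y in(-70,70):print(proj('wrist',np.r_[C+u*y/1e3,.036]).round(1)*.625)
E
```

```text
t: 9.05
tool_pos: [0.5142, 0.168, 0.2092]
tool_rot: [-3.138, -0.145, -0.003]
contact_force: [0.0, 1.2, -0.4]
opening: -0.0
t 9.05 local x,y mm [-32.   74.3] z 0.2092 yaw 5.3 F [ 0.02  1.18 -0.38] open -0.0
jar 3.72
tape 2.88
sd 23.35
board 3.9
[305.9375 105.875 ]
[200.    105.875]
```

View pics/w6.png

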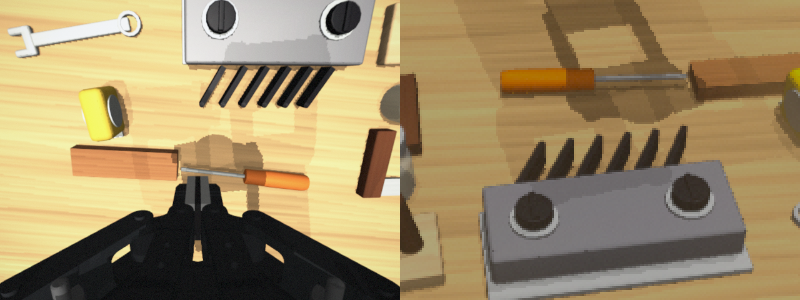

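The feathers are straight again and the board and bystanders are in place; the screwdriver's large image difference comes from the arm's shadow falling on it. The hand is clear at z = 0.21.

```bash
python3 -c "
from station import *
print(finish_job())"
```

```text
the job is handed in; nothing more can be done
None
```

I stroked the shut fingertips along the six feathers from 1 to 6, about 5–7 mm inside the tip line at 50 mm/s. Contact forces were about 3 N whenever I read them. I then backed out from the row, lifted the hand clear and handed the job in at about 9 s; no verdict was reported.

- **Bending:** pictures during the stroke showed feathers 1, 2, 3 and 6 bent in turn. I did not photograph feathers 4 and 5 while bent, but the same pass at the same depth ran over them. Feather 6 was released by backing the fingers out sideways after it was well bent, because the tape measure was close.
- **Final state:** the last picture shows all six feathers back at rest and the featherboard and the things in view apparently unmoved. The image comparison for the board, jar and tape measure showed only small differences.
- **One check that disagreed:** the comparison flagged a large change at the screwdriver. The picture shows it in place with the arm's shadow on it, so I took the change to be the shadow.

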